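Reset the ledge lamp's dimmer wheel and bring it up four clicks

ROBOT

A 6-joint arm with a two-finger parallel gripper is mounted at the origin on the work surface. World frame = base frame: x ahead of the robot, y to its left, z up, the work surface at z = 0. Lengths are in m, angles in rad, forces in N, time in s.
With the tool pointing down it reaches from about 0.35 to 0.925 m from the base axis. Payload 6.4 kg.
Tool frame: the origin (TCP) lies at the very end of the fingers, on their centre line; the grasp point (between the pads) lies 19 mm behind it; z points along the fingers, y is the direction in which the jaws open and shut (so a half turn about z gives the same grasp; the last joint's range is limited). The gripper opens to 94 mm and grips with 3 to 60 N. Pads are 16 mm wide; open, the fingers measure 119 mm over their backs; the gripper's body (75 mm by 177 mm) begins 78 mm behind the grasp point.
Start: joints at [-1.28, 0.245, 1.558, -0, 1.339, -0.174], TCP at [0.291, -0.581, 0.205] pointing down, gripper open.
Joint ranges: [-3.13, 3.13], [-1.02, 2.26], [0.13, 2.54], [-0.95, 4.09], [0.21, 2.88], [-2.74, 2.74]. Speed limits (rad/s): [2.57, 2.57, 3.14, 3.14, 3.14, 3.14].

INTERFACE

Orientations are given as [roll, pitch, yaw] about the fixed x, y, z axes, in that order (R = Rz(yaw) Ry(pitch) Rx(roll)).
In Python, from workcell import readout, eyes, sign_off gives the robot as it stands.
- The arm moves only by the tool servo_tool, never from a script. Its argument "deltas" is a list of rows, each a list of 3 entries, a list of its own where there are three numbers: the shift along the world's x, y, z in cm, then the turn, a rotation vector about the world's x, y, z in degrees, then the finger opening in cm, from 0 to 9.4. In form: [[[tx, ty, tz], [rx, ry, rz], grip], ...]. A call has exactly 10 rows; each row shifts and turns the pose as measured when the row begins; what a row does not reach is not made up. A row lasts 1/10 s, in which the tool goes at most 50 mm and 8.59 degrees, less where a joint would pass 70% of its speed; a pose out of reach is approached as far as the arm can. A call with a gripper value outside its range is refused whole. The fingers move at their own pace and stop on an object; "newtons" is the grip in N (left out, the last holds). Time passes only in rows, so rows that do not move let the fingers close, or fill a call up. It gives the time, the measured TCP pose, the force and the opening at its end, in the units of the state.
- readout.get_state(): the state, without advancing time (a new reading comes with each control period).
- eyes.get_image(name): name is "side" or "top" or "wrist"; returns (picture, depth): 480x640x3 uint8, blue, green, red; 480x640 float32, m along the optical axis (not along the pixel's ray), 0 where there is no reading.
- eyes.camera_info(name): a dict with "intrinsics" (3x3 intrinsics, pixels), "world_to_cam" (4x4, takes a point from world to camera coordinates). Camera axes: x right, y down, z forward; pixel columns grow to the right and rows downward; lengths in m; the calibration is good to about 2 mm. A picture is of the moment at which its call begins: read the wrist's pose just before it. camera_info takes no time and is no camera call; for the wrist camera it gives the pose at the moment of the call.
- sign_off(): hands the job in, once; it reports no verdict.
The state is a dict: "time": time; "joints": joint angles; "joint_vel": joint speeds; "effort": joint torques, N m; "position": TCP position; "tool_rot": TCP orientation; "ft_force": force on the tool from outside, world axes, zero at the start; "moment": the same for the moment, N m; "gripper_width": finger opening in m.
Only numpy, scipy, OpenCV 4.12 (cv2) and the standard library are available. Lean on these libraries where they do the work, as an engineer would, in place of code of your own. Each camera call takes 0.05 s, during which the arm holds its last target.

TASK

The chess lamp on the radiator cover has been left at an unknown brightness. With a light fingertip on the edge of its ribbed dimmer wheel, roll the wheel to the left until it rests against its off stop, then back to the right by exactly four clicks, so that the yellow rib stands between the white pointers, and let go. Touch the lamp with the fingers only, and do not knock the chessmen, the glass or the clothes peg about.

Things in the scene. Friction and masses are not known exactly. Their poses are not given: they have to be found in the camera images.
- lamp: Low blue-green lamp fixed to the ledge, 150 x 120 x 145 mm. Origin: on its underside, 60 mm behind its front edge, mid-width. Own -x is its front (to the robot, turned up to 23 deg), +y left as the robot sees it, +z up. Base 60 mm high, x -60 to +90; its front (x -60 to -10) is a control face sloping up from 25 to 60 mm height, 35 deg from level; face normal in lamp axes (-0.574, 0, 0.819).
- light_bar (a point): Middle of the lower front edge of the lamp's light bar, which spans x -20 to +55, y +-55, z 115 to 145 mm in lamp axes, on two rear posts (x +40, y +-45). It overhangs the wheel from behind: a gripper pointing straight down cannot reach; tilt it about 35 deg, fingers square to the control face, pointing down and to the lamp's rear. Axes as the lamp's.
- wheel_crown (a point): Outermost point of the wheel's edge over the sloping control face, 11 mm out of the face: lamp axes (-41, 0, 52) mm. Fixed to the lamp, does not turn. At rest the tops of the wheel's ribs pass through it. Axes as the lamp's.
- wheel_axle (a point): Centre of the wheel at rest, 25 mm under wheel_crown, square to the face. Axle runs up the slope, so the exposed edge rolls to the lamp's left and right. Wheel 25 mm radius over its ribs, 18 mm thick, in a slot 54 mm wide, 22 mm long up the slope. It is sprung: pressed square to the face it gives up to 4 mm, from 2 N, adding 2 N per mm; 4 to 8 N rolls it well. Axes as the lamp's.
- dimmer (a joint): Angle of the black dimmer wheel; grey ribs 12 deg apart (rad). 0 = off, at its stop, red rib between the two white pointers. Grows as the exposed edge rolls right (lamp's -y). A click is 0.419 rad (10.5 mm of edge); clicks 0 to 7, stops at both ends. Click four = 1.676, yellow rib at the pointers. Starts at click 2 to 6. A ball catch (1 N at the edge) pulls it into the nearest click.
- king: White plastic chess king, 33 mm foot, 94 mm high, loose, 15 to 18 cm to the left of the lamp's middle. Origin: centre of its underside. Bystander.
- pawn: White plastic pawn, 26 mm foot, 45 mm high, loose, in front of the lamp to the right. Origin: centre of its underside. Bystander.
- tumbler: Green glass tumbler, 74 mm across the rim, 110 mm high, loose, to the right of the lamp. Origin: centre of its underside. Bystander.
- clothes_peg: Small blue plastic spring clothes peg lying flat, 72 x 13 x 12 mm, loose, in front of the lamp to the left. Origin: centre of its underside, its x axis along its length. Bystander.

How it is judged:
On the way:
1. the wheel rests against its off stop (red rib between the pointers) (value of joint dimmer below 0.12 rad), for 0.2 s.
At the end, for the whole second after the job is handed in: After having been rolled back to the off stop, the dimmer wheel rests in the fourth click (1.676 rad, within 0.15 rad), and the robot touches neither it nor the lamp (value of joint dimmer between 1.52 and 1.83 rad and contact force between lamp and the arm below 0.1 N and contact force between lamp and the fingers below 0.1 N).
It fails at once if a finger presses or pushes the lamp or its wheel with more than 35 N (contact force between the fingers and lamp above 35 N).
It fails at once if the lamp is bumped by the arm or the gripper's body instead of the fingers (over 5 N) (contact force between the arm and lamp above 5 N).
It fails at once if the king, the pawn, the tumbler or the clothes peg is shifted by more than 20 mm or tipped over (distance of any of king, pawn, tumbler, clothes_peg from where it was at the start of the episode above 0.02 m or angle between any of king, pawn, tumbler's own z axis and vertical above 0.6 rad).
It also fails if it takes over 45 s, if anything falls off the work surface, if the arm or the gripper's body presses on something with over 40 N, if the wrist force passes 120 N, or if a joint passes its speed limit or range.

## Working session

There is one attempt and no reset: what is moved stays moved. The work goes in short steps, Python scripts to look and compute and a tool call to move; the robot and the scene stay as the last step left them, time stands still between calls to the robot, and variables do not carry over. Pictures are saved under pics/ and viewed, and the job is handed in when it is done.

Besides the shell and the picture viewer there is one more tool, called after "Request:" as name(argument=value, ...), one argument or row to a line, values as JSON. servo_tool: Moves the arm, as the interface text tells. Its arguments: {"type":"object","properties":{"deltas":{"type":"array","items":{"type":"array"}},"newtons":{"type":"number"}},"required":["deltas"]}

```bash
mkdir -p pics; ls; python3 - <<'E'
from workcell import readout, eyes
import cv2, numpy as np
s=readout.get_state(); print({k:np.round(v,3).tolist() for k,v in s.items()})
for n in ["side","top"]:
    p,d=eyes.get_image(n); cv2.imwrite(f"pics/{n}0.png",p); np.save(f"{n}0.npy",d)
    c=eyes.camera_info(n); print(n,np.round(c["intrinsics"],1).tolist(),np.round(np.linalg.inv(c["world_to_cam"]),3).tolist())
E
```

```text
pics
{'time': 0.0, 'joints': [-1.28, 0.246, 1.559, -0.0, 1.339, -0.174], 'joint_vel': [-0.001, -0.001, 0.002, 0.0, 0.001, -0.001], 'effort': [0.001, -41.584, -31.46, 0.068, 0.033, -0.0], 'position': [0.291, -0.58, 0.204], 'tool_rot': [-3.14, -0.0, 0.465], 'ft_force': [-0.211, 0.37, -0.23], 'moment': [0.01, -0.017, -0.049], 'gripper_width': 0.094}
side [[435.8, 0.0, 320.4], [0.0, 435.8, 236.5], [0.0, 0.0, 1.0]] [[-0.93, -0.228, 0.289, 0.373], [-0.369, 0.583, -0.724, 0.55], [-0.003, -0.78, -0.626, 0.524], [0.0, 0.0, 0.0, 1.0]]
top [[489.7, 0.0, 317.2], [0.0, 489.7, 241.3], [0.0, 0.0, 1.0]] [[0.012, -0.997, 0.077, 0.503], [-1.0, -0.012, 0.0, 0.054], [0.001, -0.077, -0.997, 0.781], [0.0, 0.0, 0.0, 1.0]]
```

View pics/side0.png

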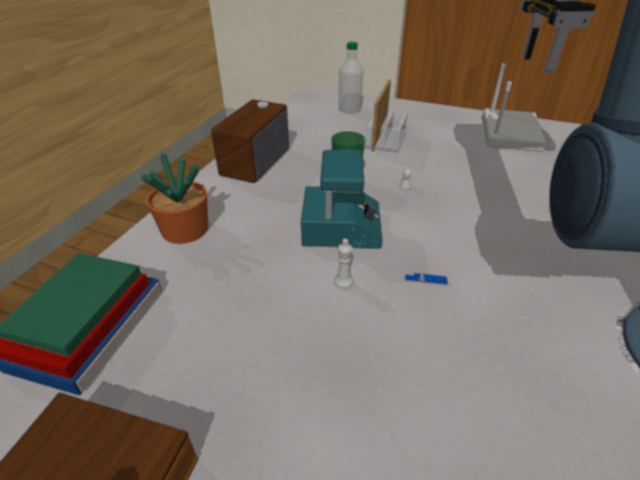

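View pics/top0.png

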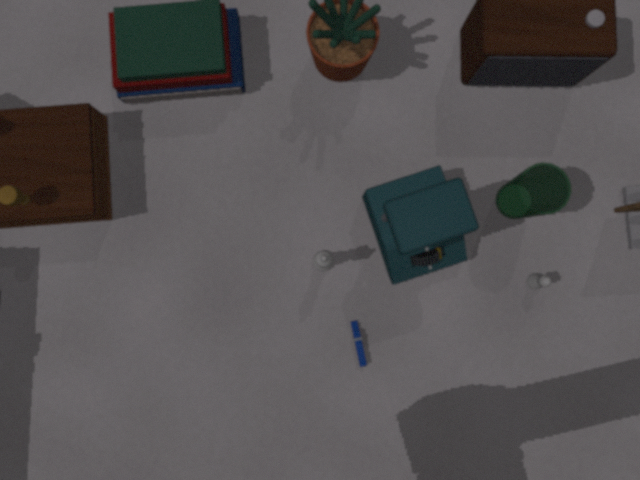

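The side view shows the lamp at about (342,200) with its wheel at (370,212), the king at (345,265), the peg at (427,279), the pawn at (406,180) and the tumbler at (348,145). In the top view the lamp is near (420,225), its wheel at (427,257), the king at (325,260), the peg at (359,343), the pawn at (540,281) and the tumbler at (535,190). Next I'll measure the lamp's pose.

```bash
cat > h.py <<'E'
import numpy as np, cv2
def cloud(n,d,c):
    K=c["intrinsics"]; T=np.linalg.inv(c["world_to_cam"])
    v,u=np.mgrid[0:480,0:640]
    P=np.stack([(u-K[0][2])/K[0][0]*d,(v-K[1][2])/K[1][1]*d,d],-1)
    return P@T[:3,:3].T+T[:3,3]
def cast(c,u,v,z):
    K=np.array(c["intrinsics"]);T=np.linalg.inv(c["world_to_cam"])
    r=T[:3,:3]@np.linalg.inv(K)@[u,v,1]; o=T[:3,3]
    return o+r*(z-o[2])/r[2]
E
python3 - <<'E'
from workcell import eyes
from h import *
c=eyes.camera_info("top"); p=cv2.imread("pics/top0.png"); d=np.load("top0.npy")
W=cloud("top",d,c); hsv=cv2.cvtColor(p,cv2.COLOR_BGR2HSV)
m=(hsv[...,0]>80)&(hsv[...,0]<100)&(hsv[...,1]>80)
m[:, :340]=0;m[:150]=0
for lo,hi in [(.138,.152),(.055,.065)]:
    q=W[m&(W[...,2]>lo)&(W[...,2]<hi)&(d>0)]
    r=cv2.minAreaRect((q[:,:2]*1000).astype(np.float32)); print(len(q),np.median(q[:,2]),r, np.round(cv2.boxPoints(r)).tolist())
cs=eyes.camera_info("side"); ps=cv2.imread("pics/side0.png"); ds=np.load("side0.npy"); Ws=cloud("side",ds,cs)
hs=cv2.cvtColor(ps,cv2.COLOR_BGR2HSV); ms=(hs[...,0]>80)&(hs[...,0]<100)&(hs[...,1]>80); ms[:,:300]=0;ms[:,385:]=0;ms[:140]=0;ms[255:]=0
q=Ws[ms&(Ws[...,2]>.138)&(ds>0)]; r=cv2.minAreaRect((q[:,:2]*1000).astype(np.float32)); print("side",len(q),np.median(q[:,2]),r)
print("king",Ws[260:285:6,344],"peg",Ws[279,[410,428,444]],"pawn",Ws[[178,186],406])
print(W[[195],[515]],W[190,550],W[257,427],W[281,545],W[260,325])
cv2.imwrite("pics/top0z.png",cv2.resize(p[150:300,340:500],(800,750),interpolation=cv2.INTER_CUBIC))
cv2.imwrite("pics/side0z.png",cv2.resize(ps[140:260,290:450],(800,600),interpolation=cv2.INTER_CUBIC))
E
```

```text
4538 0.14519328943608595 ((588.4053955078125, -94.14431762695312), (74.943115234375, 107.5267105102539), 19.08322525024414) [[535.0, -56.0], [571.0, -157.0], [641.0, -133.0], [606.0, -31.0]]
1864 0.060197775679904475 ((602.6025390625, -89.29244995117188), (111.18507385253906, 117.76225280761719), 18.858190536499023) [[531.0, -52.0], [569.0, -163.0], [674.0, -127.0], [636.0, -16.0]]
side 1334 0.14478743148232517 ((586.9683227539062, -92.80513000488281), (71.8198013305664, 108.53648376464844), 18.91332244873047)
king [[0.53057905 0.05272537 0.05812707]
 [0.53042627 0.05189157 0.04444271]
 [0.5295391  0.05334441 0.03268183]
 [0.52881994 0.05424113 0.02012625]
 [0.52720109 0.05797042 0.01026353]] peg [[ 4.28661556e-01  1.68857045e-04  4.41231404e-03]
 [ 4.00016378e-01 -6.05839402e-03  8.97625259e-03]
 [ 3.74995404e-01 -1.45820835e-02  1.01576828e-02]] pawn [[ 0.5031863  -0.2823912   0.02757667]
 [ 0.50059175 -0.2812511   0.00834911]]
[[ 0.6252464  -0.22518689  0.09410185]] [ 0.63864313 -0.28931421  0.06419013] [ 0.53776674 -0.10880724  0.05490789] [ 0.50431961 -0.28801091  0.04409003] [0.53002006 0.04303797 0.0945996 ]
```

View pics/side0z.png

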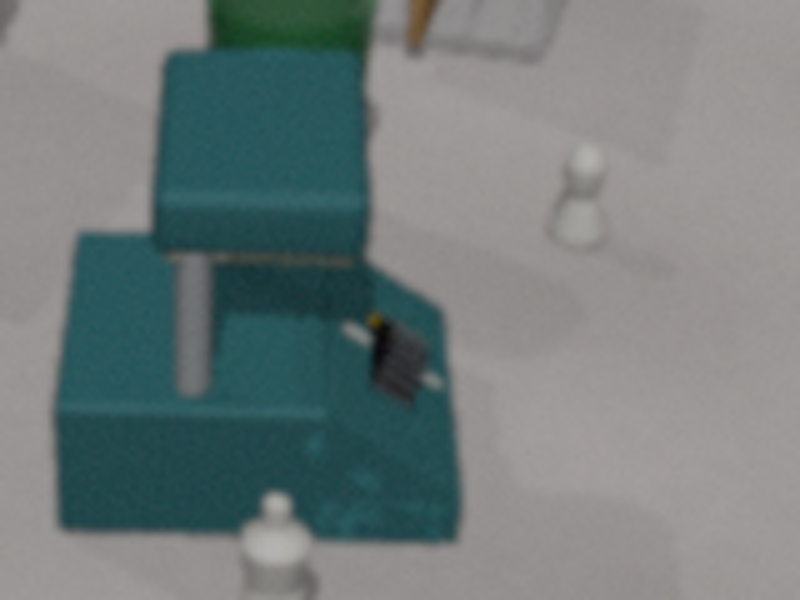

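The lamp's yaw is about 18.9° and its origin about (0.571,-0.099), which puts the crown near (0.532,-0.113,0.052). The yellow rib is to the right of the pointers, so the wheel starts at click 5 or 6. I'll move to a standoff about 130 mm out along the face normal, tilted, with the fingers closing.

Request:
servo_tool(
  deltas=[
    [[1.7,4.4,-0.2],[1.1,-3.3,-0.77],0],
    [[1.7,4.4,-0.2],[1.1,-3.3,-0.77],0],
    [[1.7,4.4,-0.2],[1.1,-3.3,-0.77],0],
    [[1.7,4.4,-0.2],[1.1,-3.3,-0.77],0],
    [[1.7,4.4,-0.2],[1.1,-3.3,-0.77],0],
    [[1.7,4.4,-0.2],[1.1,-3.3,-0.77],0],
    [[1.7,4.4,-0.2],[1.1,-3.3,-0.77],0],
    [[1.7,4.4,-0.2],[1.1,-3.3,-0.77],0],
    [[1.7,4.4,-0.2],[1.1,-3.3,-0.77],0],
    [[1.7,4.4,-0.2],[1.1,-3.3,-0.77],0],
  ],
  newtons=10,
)

```text
time: 1.1
position: [0.4635, -0.1272, 0.1796]
tool_rot: [3.103, -0.629, 0.324]
ft_force: [-0.3, 0.2, -0.0]
gripper_width: 0.0175
```

```bash
cat > err.py <<'E'
from h import *
from workcell import readout, eyes
from scipy.spatial.transform import Rotation as Ro
yaw=np.radians(18.95)
O=np.array([.5712,-.0993,0]); L=Ro.from_euler('z',yaw).as_matrix()
crown=O+L@[-.041,0,.052]; n=L@[-.574,0,.819]; up=L@[.819,0,.574]; left=L@[0,1,0]
Rt=np.stack([up,-left,-n],1)
def rep():
    s=readout.get_state(); R=Ro.from_euler('xyz',s['tool_rot']).as_matrix()
    q=np.array(s['position'])-crown
    print('t',round(s['time'],2),'pos',np.round(s['position'],4),'rel crown mm: n %.1f left %.1f up %.1f'%tuple(1000*q@np.stack([n,left,up],1)),
     'rot to go',np.round(Ro.from_matrix(Rt@R.T).as_rotvec(degrees=True),2),'F n,l,u',np.round(np.array(s['ft_force'])@np.stack([n,left,up],1),2),'w',round(s['gripper_width'],4))
    return s
if __name__=="__main__":
    rep(); print('unit n',n.round(3),'left',left.round(3),'up',up.round(3),'joints',np.round(readout.get_state()['joints'],2))
E
python3 err.py
```

```text
t 1.1 pos [ 0.4635 -0.1272  0.1796] rel crown mm: n 144.7 left 8.5 up 16.0 rot to go [1.39 1.56 1.71] F n,l,u [ 0.09  0.26 -0.2 ] w 0.0175
unit n [-0.543 -0.186  0.819] left [-0.325  0.946  0.   ] up [0.775 0.266 0.574] joints [-0.84 -0.47  2.36  0.66  1.03  0.14]
```

Request:
servo_tool(
  deltas=[
    [[0.6,0.0,-1.4],[0.3,0.3,0.3],0],
    [[0.6,0.0,-1.4],[0.3,0.3,0.3],0],
    [[0.6,0.1,-1.4],[0.3,0.3,0.3],0],
    [[0.6,0.1,-1.4],[0.3,0.3,0.3],0],
    [[0.6,0.1,-1.2],[0.2,0.3,0.4],0],
    [[0.4,0.0,-0.6],[0,0,0],0],
    [[0.2,0.0,-0.3],[0,0,0],0],
    [[0,0,0],[0,0,0],0],
    [[0,0,0],[0,0,0],0],
    [[0,0,0],[0,0,0],0],
  ],
)

```text
time: 2.1
position: [0.4985, -0.1154, 0.0974]
tool_rot: [-3.139, -0.612, 0.338]
ft_force: [-0.7, -1.4, -0.4]
gripper_width: 0.0002
```

```bash
python3 err.py; python3 - <<'E'
from h import *
from workcell import eyes
c=eyes.camera_info("wrist"); p,d=eyes.get_image("wrist"); cv2.imwrite("pics/w1.png",p); np.save("w1.npy",d)
import pickle; pickle.dump(c,open("w1.pkl","wb"))
p,d=eyes.get_image("top"); cv2.imwrite("pics/top1.png",cv2.resize(p[150:350,320:560],(800,667),interpolation=cv2.INTER_CUBIC)[:600])
E
```

```text
t 2.1 pos [ 0.4985 -0.1154  0.0974] rel crown mm: n 56.1 left 8.4 up -0.9 rot to go [-0.12 -0.01 -0.47] F n,l,u [ 0.3  -1.04 -1.17] w 0.0002
unit n [-0.543 -0.186  0.819] left [-0.325  0.946  0.   ] up [0.775 0.266 0.574] joints [-0.75 -0.18  2.32  0.75  0.85  0.02]
```

View pics/w1.png

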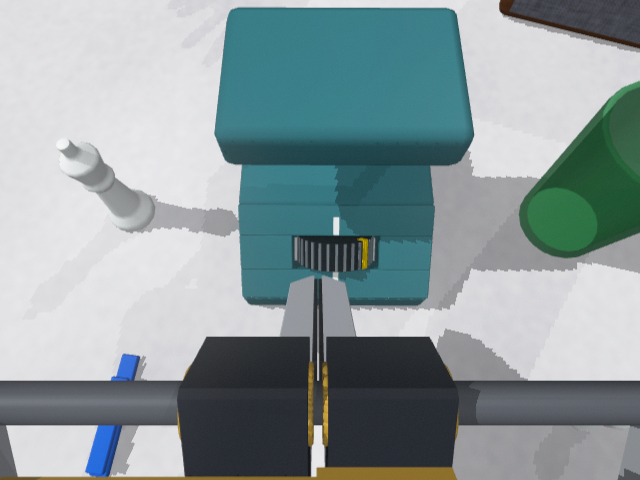

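View pics/top1.png

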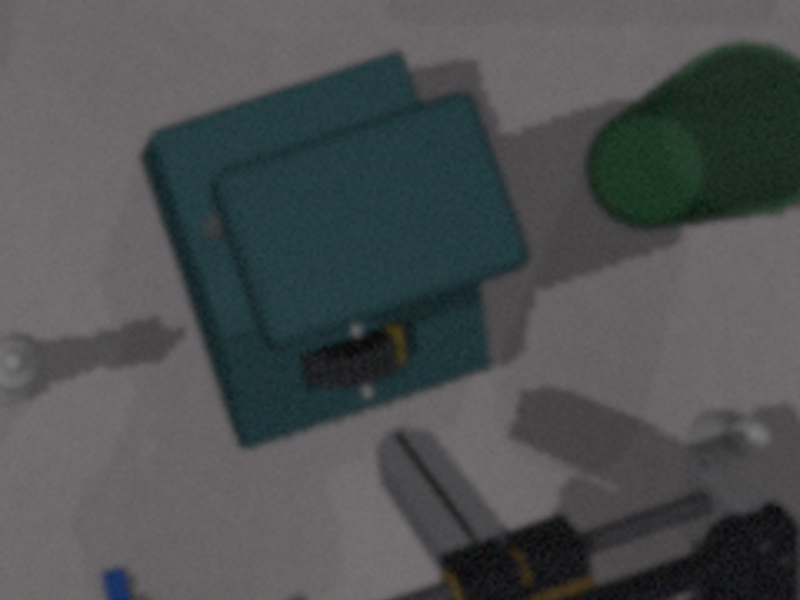

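The wrist view shows the wheel spanning columns 293–378 at row 253, the yellow rib at (365,253) and the pointers at column ~336. I'll use this view to refine the crown position and the yellow rib's angle.

```bash
python3 - <<'E'
from err import *
import pickle
p=cv2.imread("pics/w1.png"); d=np.load("w1.npy"); c=pickle.load(open("w1.pkl","rb"))
W=cloud("w",d,c)
B=np.stack([n,left,up],1)
Q=(W-crown)@B*1000
hsv=cv2.cvtColor(p,cv2.COLOR_BGR2HSV)
win=np.zeros(d.shape,bool); win[205:290,280:390]=1
y=win&(hsv[...,0]>18)&(hsv[...,0]<38)&(hsv[...,1]>150)&(hsv[...,2]>80)
wh=win&(hsv[...,1]<50)&(hsv[...,2]>190)
for nm,m in (("yellow",y),("white",wh)):
    v,u=np.nonzero(m); q=Q[m]; print(nm,len(q),u.mean().round(1),v.mean().round(1),'n,l,u',np.median(q,0).round(1))
for v in (245,253,262): print(v,[(u,Q[v,u].round(1).tolist()) for u in range(290,385,10)])
print('face',[Q[v,u].round(1).tolist() for v,u in ((225,270),(250,280),(250,400),(280,270),(225,400))])
# bar top front-rect
z=W[...,2]; m=(z>.142)&(z<.149)&(hsv[...,0]>80)&(hsv[...,0]<100)&(hsv[...,1]>80)
r=cv2.minAreaRect((W[m][:,:2]*1000).astype(np.float32)); print(r)
E
```

```text
yellow 176 364.1 252.1 n,l,u [ -8.6 -20.   -0. ]
white 119 335.5 231.8 n,l,u [-10.5  -2.2  15.4]
245 [(290, [-10.1, 26.0, 3.8]), (300, [-15.8, 20.1, 2.2]), (310, [-7.5, 13.5, 4.6]), (320, [-2.3, 7.4, 6.1]), (330, [-1.6, 1.4, 6.3]), (340, [-2.0, -4.6, 6.3]), (350, [-4.5, -10.7, 5.6]), (360, [-5.3, -16.9, 5.4]), (370, [-13.1, -23.9, 3.2]), (380, [-11.1, -29.9, 3.8])]
253 [(290, [-11.8, 26.2, -1.9]), (300, [-16.6, 20.2, -3.3]), (310, [-6.6, 13.5, -0.3]), (320, [-1.9, 7.4, 1.2]), (330, [-0.9, 1.4, 1.5]), (340, [-2.8, -4.7, 1.0]), (350, [-3.4, -10.8, 0.8]), (360, [-4.7, -17.0, 0.5]), (370, [-13.6, -24.2, -2.2]), (380, [-11.6, -30.2, -1.5])]
262 [(290, [-11.0, 26.2, -7.6]), (300, [-17.8, 20.3, -9.8]), (310, [-6.9, 13.5, -6.2]), (320, [-1.7, 7.3, -4.4]), (330, [-2.6, 1.3, -4.7]), (340, [-1.9, -4.8, -4.4]), (350, [-2.3, -10.8, -4.5]), (360, [-5.4, -17.2, -5.5]), (370, [-17.6, -24.9, -9.4]), (380, [-11.1, -30.3, -7.3])]
face [[-10.1, 38.1, 16.4], [-11.8, 32.4, -0.0], [-12.2, -42.7, 0.4], [-11.1, 39.1, -19.8], [-13.5, -42.0, 16.1]]
((586.9972534179688, -96.122314453125), (73.09415435791016, 106.57463073730469), 19.093469619750977)
```

The wheel is at click 6, with the yellow rib 18 mm right of the pointers, and the crown sits about 2 mm further right than my first estimate. I'll update the estimate and come down to 6 mm above the right side of the crown.

Request:
servo_tool(
  deltas=[
    [[0.5,-0.13,-0.6],[0,0,-0.1],0],
    [[0.5,-0.13,-0.6],[0,0,-0.1],0],
    [[0.5,-0.13,-0.6],[0,0,-0.1],0],
    [[0.5,-0.13,-0.6],[0,0,-0.1],0],
    [[0.5,-0.13,-0.6],[0,0,-0.1],0],
    [[0.4,-0.1,-0.5],[0,0,0],0],
    [[0.3,-0.08,-0.35],[0,0,0],0],
    [[0.2,-0.05,-0.24],[0,0,0],0],
    [[0,0,0],[0,0,0],0],
    [[0,0,0],[0,0,0],0],
  ],
)

```text
time: 3.2
position: [0.5357, -0.1251, 0.0522]
tool_rot: [-3.139, -0.611, 0.328]
ft_force: [-0.4, 0.6, -0.3]
gripper_width: 0.0006
```

```bash
sed -i "s/^Rt=/crown=crown-.002*left-.0005*n\nRt=/" err.py; python3 err.py
```

```text
t 3.2 pos [ 0.5357 -0.1251  0.0522] rel crown mm: n 1.2 left -10.9 up -0.7 rot to go [-0.13 -0.05  0.09] F n,l,u [-0.17  0.71 -0.36] w 0.0006
unit n [-0.543 -0.186  0.819] left [-0.325  0.946  0.   ] up [0.775 0.266 0.574] joints [-0.7   0.02  2.23  0.83  0.73 -0.06]
```

Request:
servo_tool(
  deltas=[
    [[0.08,0.03,-0.12],[0,0,0],0],
    [[0,0,0],[0,0,0],0],
    [[0.05,0.02,-0.08],[0,0,0],0],
    [[0,0,0],[0,0,0],0],
    [[0.03,0.01,-0.04],[0,0,0],0],
    [[0,0,0],[0,0,0],0],
    [[0,0,0],[0,0,0],0],
    [[0,0,0],[0,0,0],0],
    [[0,0,0],[0,0,0],0],
    [[0,0,0],[0,0,0],0],
  ],
)

```text
time: 4.2
position: [0.5376, -0.1248, 0.0506]
tool_rot: [-3.141, -0.612, 0.328]
ft_force: [0.5, 0.4, 0.9]
gripper_width: 0.0004
```

```bash
python3 err.py
```

```text
t 4.2 pos [ 0.5376 -0.1248  0.0506] rel crown mm: n -1.2 left -11.2 up -0.0 rot to go [-0.05  0.04  0.11] F n,l,u [0.35 0.26 1.01] w 0.0004
unit n [-0.543 -0.186  0.819] left [-0.325  0.946  0.   ] up [0.775 0.266 0.574] joints [-0.7   0.03  2.23  0.84  0.72 -0.06]
```

Request:
servo_tool(
  deltas=[
    [[-0.1,0.28,0],[0,0,0],0],
    [[0,0,0],[0,0,0],0],
    [[0.04,0.01,-0.06],[0,0,0],0],
    [[0,0,0],[0,0,0],0],
    [[0.04,0.01,-0.06],[0,0,0],0],
    [[0,0,0],[0,0,0],0],
    [[0,0,0],[0,0,0],0],
    [[0,0,0],[0,0,0],0],
    [[0,0,0],[0,0,0],0],
    [[0,0,0],[0,0,0],0],
  ],
)

```text
time: 5.2
position: [0.5379, -0.1231, 0.0501]
tool_rot: [3.138, -0.612, 0.329]
ft_force: [-1.1, -1.8, 2.5]
gripper_width: 0.0006
```

```bash
python3 err.py
```

```text
t 5.2 pos [ 0.5379 -0.1231  0.0501] rel crown mm: n -2.1 left -9.7 up 0.3 rot to go [0.12 0.11 0.18] F n,l,u [ 3.03 -1.32  0.11] w 0.0006
unit n [-0.543 -0.186  0.819] left [-0.325  0.946  0.   ] up [0.775 0.266 0.574] joints [-0.69  0.03  2.23  0.84  0.72 -0.06]
```

Contact is at about 3 N. I'll press slightly more and roll left.

Request:
servo_tool(
  deltas=[
    [[0.06,0.02,-0.1],[0,0,0],0],
    [[-0.1,0.28,0],[0,0,0],0],
    [[-0.1,0.28,0],[0,0,0],0],
    [[-0.1,0.28,0],[0,0,0],0],
    [[-0.1,0.28,0],[0,0,0],0],
    [[-0.1,0.28,0],[0,0,0],0],
    [[-0.1,0.28,0],[0,0,0],0],
    [[-0.1,0.28,0],[0,0,0],0],
    [[0,0,0],[0,0,0],0],
    [[0,0,0],[0,0,0],0],
  ],
)

```text
time: 6.2
position: [0.5314, -0.1037, 0.0498]
tool_rot: [3.134, -0.612, 0.331]
ft_force: [-1.5, -0.8, 2.1]
gripper_width: 0.0005
```

```bash
cat > look.py <<'E'
import sys
from err import *
rep()
c=eyes.camera_info("wrist"); p,d=eyes.get_image("wrist")
q=cv2.resize(p[190:320,240:440],(800,520),interpolation=cv2.INTER_CUBIC)
cv2.imwrite(f"pics/{sys.argv[1]}.png",q)
E
python3 look.py w2
```

```text
t 6.2 pos [ 0.5314 -0.1037  0.0498] rel crown mm: n -2.4 left 10.8 up 0.3 rot to go [0.33 0.18 0.25] F n,l,u [ 2.74 -0.27 -0.16] w 0.0005
```

View pics/w2.png

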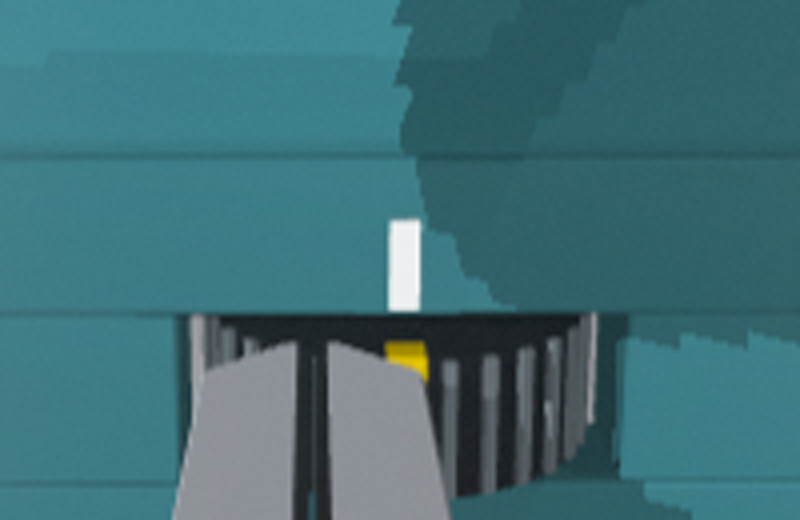

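Worked: the yellow rib is now at the pointers (crop column 405), so the wheel rolled exactly two clicks, 6 to 4. Next I'll lift, go back to the right and lower again.

Request:
servo_tool(
  deltas=[
    [[-0.22,-0.07,0.33],[0,0,0],0],
    [[-0.11,-0.04,0.16],[0,0,0],0],
    [[0.16,-0.48,0],[0,0,0],0],
    [[0.16,-0.48,0],[0,0,0],0],
    [[0.16,-0.48,0],[0,0,0],0],
    [[0.16,-0.48,0],[0.3,0.2,0.2],0],
    [[0,0,0],[0,0,0],0],
    [[0.11,0.04,-0.16],[0,0,0],0],
    [[0,0,0],[0,0,0],0],
    [[0,0,0],[0,0,0],0],
  ],
)

```text
time: 7.25
position: [0.5361, -0.1262, 0.0527]
tool_rot: [-3.141, -0.61, 0.328]
ft_force: [0.1, -0.8, -0.4]
gripper_width: 0.0004
```

```bash
python3 look.py w3
```

```text
t 7.25 pos [ 0.5361 -0.1262  0.0527] rel crown mm: n 1.6 left -12.1 up -0.4 rot to go [ 0.01 -0.08  0.12] F n,l,u [-0.26 -0.76 -0.36] w 0.0004
```

View pics/w3.png

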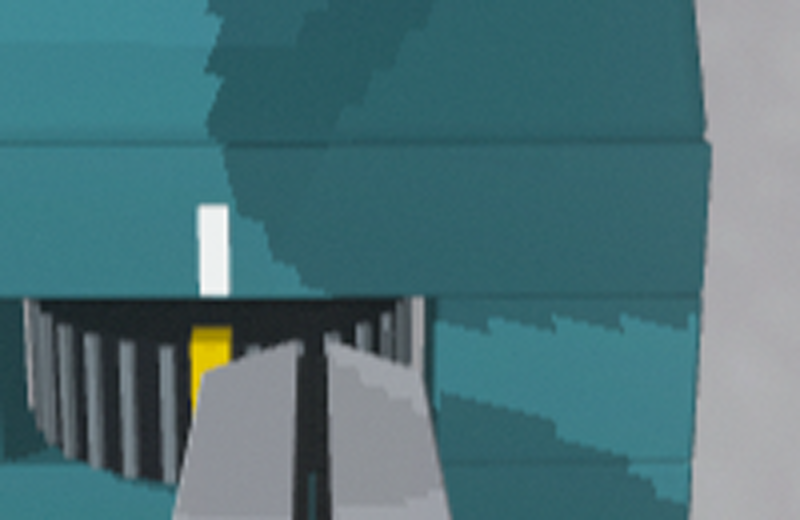

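The wheel is holding at click 4 with the yellow rib at the pointers (crop column 212). Second left stroke.

Request:
servo_tool(
  deltas=[
    [[0.08,0.13,-0.17],[0,0,0],0],
    [[0.08,0.13,-0.17],[0,0,0],0],
    [[0.03,0.01,-0.04],[0,0,0],0],
    [[-0.1,0.28,0],[0,0,0],0],
    [[-0.1,0.28,0],[0,0,0],0],
    [[-0.1,0.28,0],[0,0,0],0],
    [[-0.1,0.28,0],[0,0,0],0],
    [[-0.1,0.28,0],[0,0,0],0],
    [[-0.1,0.28,0],[0,0,0],0],
    [[-0.1,0.28,0],[0,0,0],0],
  ],
)

```text
time: 8.3
position: [0.531, -0.1038, 0.0499]
tool_rot: [3.137, -0.61, 0.33]
ft_force: [-1.2, -2.5, 1.8]
gripper_width: 0.0005
```

```bash
python3 err.py
```

```text
t 8.3 pos [ 0.531  -0.1038  0.0499] rel crown mm: n -2.1 left 10.8 up 0.0 rot to go [0.24 0.02 0.18] F n,l,u [ 2.59 -1.96 -0.51] w 0.0005
unit n [-0.543 -0.186  0.819] left [-0.325  0.946  0.   ] up [0.775 0.266 0.574] joints [-0.67 -0.01  2.27  0.84  0.7  -0.04]
```

Request:
servo_tool(
  deltas=[
    [[-0.22,-0.07,0.33],[0,0,0],0],
    [[-0.11,-0.04,0.16],[0,0,0],0],
    [[0.16,-0.48,0],[0,0,0],0],
    [[0.16,-0.48,0],[0,0,0],0],
    [[0.16,-0.48,0],[0,0,0],0],
    [[0.16,-0.48,0],[0.3,0.2,0.2],0],
    [[0,0,0],[0,0,0],0],
    [[0.11,0.04,-0.16],[0,0,0],0],
    [[0,0,0],[0,0,0],0],
    [[0,0,0],[0,0,0],0],
  ],
)

```text
time: 9.3
position: [0.5351, -0.1243, 0.0524]
tool_rot: [-3.135, -0.608, 0.328]
ft_force: [-0.0, 0.2, 0.2]
gripper_width: 0.0007
```

```bash
python3 look.py w4
```

```text
t 9.3 pos [ 0.5351 -0.1243  0.0524] rel crown mm: n 1.5 left -9.9 up -0.8 rot to go [-0.25 -0.28 -0.07] F n,l,u [0.12 0.18 0.11] w 0.0007
```

View pics/w4.png

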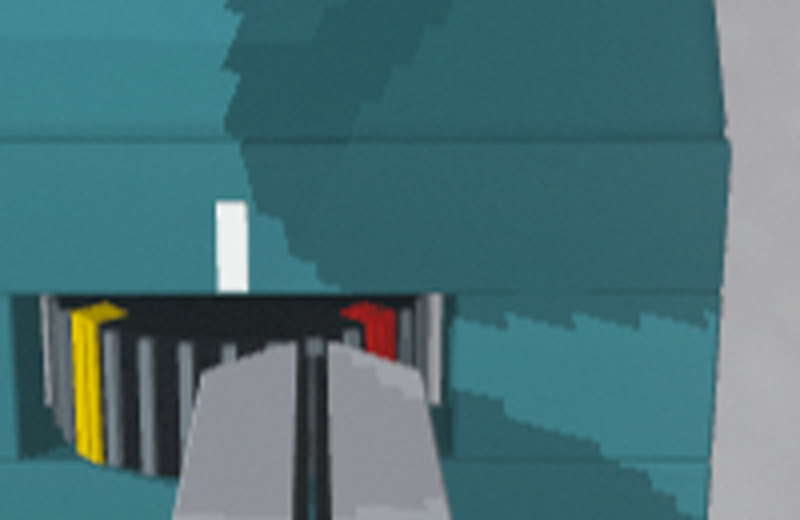

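Yellow on the left (column 90) and red on the right (column 375), symmetric about the pointer, means click 2. The third left stroke goes slightly long to reach the stop and then holds there.

Request:
servo_tool(
  deltas=[
    [[0.11,0.06,-0.17],[0,0,0],0],
    [[0.11,0.06,-0.17],[0,0,0],0],
    [[0.04,0.01,-0.06],[0,0,0],0],
    [[-0.1,0.28,0],[0,0,0],0],
    [[-0.1,0.28,0],[0,0,0],0],
    [[-0.1,0.28,0],[0,0,0],0],
    [[-0.1,0.28,0],[0,0,0],0],
    [[-0.1,0.28,0],[0,0,0],0],
    [[-0.1,0.28,0],[0,0,0],0],
    [[-0.1,0.28,0],[0,0,0],0],
  ],
)

```text
time: 10.35
position: [0.5318, -0.1074, 0.0501]
tool_rot: [3.134, -0.607, 0.332]
ft_force: [-2.5, 0.0, 2.8]
gripper_width: 0.0006
```

```bash
python3 look.py w5
```

```text
t 10.35 pos [ 0.5318 -0.1074  0.0501] rel crown mm: n -1.7 left 7.2 up -0.2 rot to go [ 0.42 -0.09  0.18] F n,l,u [ 3.6   0.84 -0.33] w 0.0006
```

View pics/w5.png

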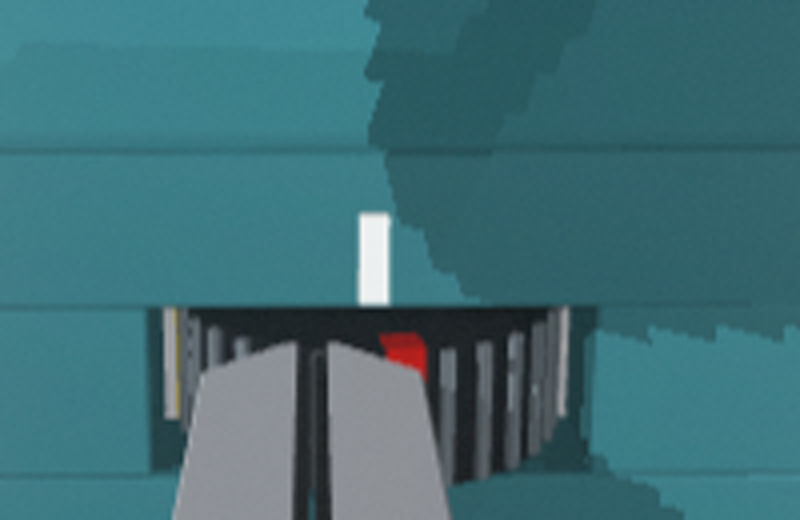

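Red is about 3 mm right of the pointer (column 405 against 374), so I'll roll further left.

Request:
servo_tool(
  deltas=[
    [[-0.1,0.28,0],[0,0,0],0],
    [[-0.08,0.26,-0.03],[0,0,0],0],
    [[-0.03,0.1,0],[0,0,0],0],
    [[0,0,0],[0,0,0],0],
    [[0,0,0],[0,0,0],0],
    [[0,0,0],[0,0,0],0],
    [[0,0,0],[0,0,0],0],
    [[-0.16,-0.06,0.25],[0,0,0],0],
    [[-0.16,-0.06,0.25],[0,0,0],0],
    [[0,0,0],[0,0,0],0],
  ],
)

```text
time: 11.4
position: [0.5254, -0.0996, 0.0541]
tool_rot: [3.138, -0.607, 0.331]
ft_force: [0.1, 0.6, 1.5]
gripper_width: 0.0006
```

```bash
python3 look.py w6
```

```text
t 11.4 pos [ 0.5254 -0.0996  0.0541] rel crown mm: n 3.6 left 16.6 up -0.7 rot to go [ 0.23 -0.18  0.1 ] F n,l,u [1.03 0.52 1.1 ] w 0.0006
```

View pics/w6.png

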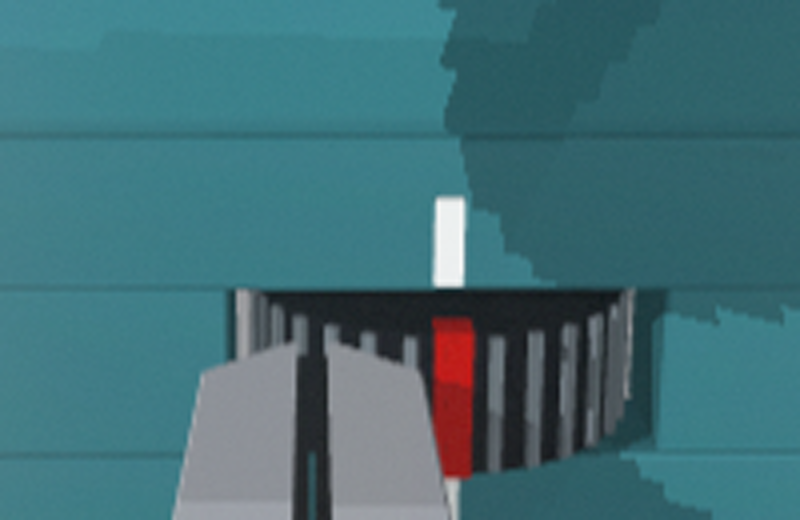

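Red stands at the pointer (column 452) after release, so the wheel is resting at the off stop. Now I'll move to the left side of the crown, press and roll right.

Request:
servo_tool(
  deltas=[
    [[0.1,-0.28,0],[0.2,-0.1,0.1],0],
    [[0.1,-0.28,0],[0,0,0],0],
    [[0.13,0.05,-0.2],[0,0,0],0],
    [[0.11,0.04,-0.16],[0,0,0],0],
    [[0,0,0],[0,0,0],0],
    [[0.07,0.02,-0.1],[0,0,0],0],
    [[0.0,0.0,-0.0],[0,0,0],0],
    [[0,0,0],[0,0,0],0],
    [[0,0,0],[0,0,0],0],
    [[0,0,0],[0,0,0],0],
  ],
)

```text
time: 12.45
position: [0.531, -0.1047, 0.0492]
tool_rot: [-3.142, -0.61, 0.331]
ft_force: [-2.7, -0.1, 2.6]
gripper_width: 0.0005
```

```bash
python3 err.py
```

```text
t 12.45 pos [ 0.531  -0.1047  0.0492] rel crown mm: n -2.5 left 9.9 up -0.6 rot to go [ 0.02 -0.07 -0.03] F n,l,u [ 3.59  0.81 -0.62] w 0.0005
unit n [-0.543 -0.186  0.819] left [-0.325  0.946  0.   ] up [0.775 0.266 0.574] joints [-0.67 -0.    2.27  0.84  0.71 -0.04]
```

Request:
servo_tool(
  deltas=[
    [[0.11,-0.28,-0.02],[0,0,0],0],
    [[0.1,-0.28,0],[0,0,0],0],
    [[0.1,-0.28,0],[0,0,0],0],
    [[0.1,-0.28,0],[0,0,0],0],
    [[0.1,-0.28,0],[0,0,0],0],
    [[0.1,-0.28,0],[0,0,0],0],
    [[0.1,-0.28,0],[0,0,0],0],
    [[0,0,0],[0,0,0],0],
    [[0,0,0],[0,0,0],0],
    [[0,0,0],[0,0,0],0],
  ],
)

```text
time: 13.45
position: [0.539, -0.1274, 0.0493]
tool_rot: [3.139, -0.61, 0.331]
ft_force: [-1.1, -0.2, 0.7]
gripper_width: 0.0005
```

```bash
python3 look.py w7
```

```text
t 13.45 pos [ 0.539  -0.1274  0.0493] rel crown mm: n -2.5 left -14.1 up -0.4 rot to go [ 0.12 -0.05  0.03] F n,l,u [ 1.2   0.2  -0.52] w 0.0005
```

View pics/w7.png

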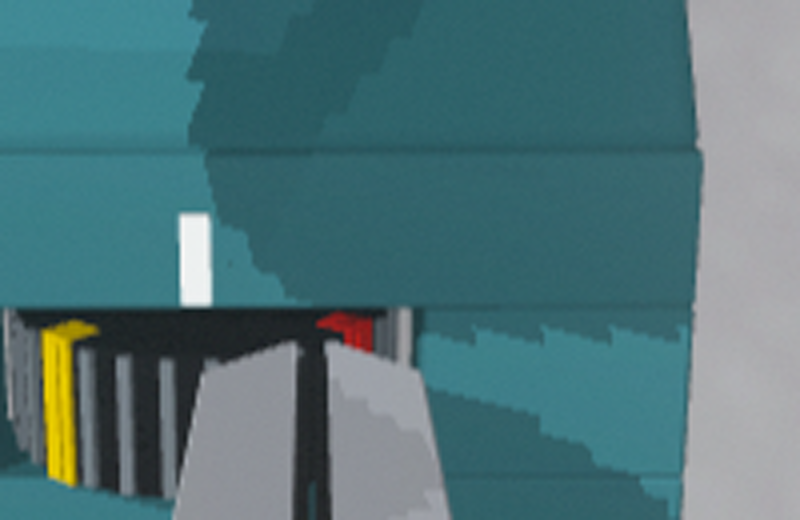

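Yellow at column 60 and red at 350, about the pointer at 195: roughly click 2. I'll lift and return to the left side.

Request:
servo_tool(
  deltas=[
    [[-0.22,-0.07,0.33],[0,0,0],0],
    [[-0.11,-0.04,0.16],[0,0,0],0],
    [[-0.16,0.48,0],[0,0,0],0],
    [[-0.16,0.48,0],[0,0,0],0],
    [[-0.16,0.48,0],[0,0,0],0],
    [[-0.16,0.48,0],[0.1,0,0],0],
    [[-0.08,0.24,0],[0,0,0],0],
    [[0,0,0],[0,0,0],0],
    [[0,0,0],[0,0,0],0],
    [[0,0,0],[0,0,0],0],
  ],
)

```text
time: 14.5
position: [0.5269, -0.1033, 0.0541]
tool_rot: [-3.14, -0.61, 0.331]
ft_force: [0.7, 0.5, -0.3]
gripper_width: 0.0002
```

```bash
python3 look.py w8
```

```text
t 14.5 pos [ 0.5269 -0.1033  0.0541] rel crown mm: n 3.5 left 12.6 up -0.6 rot to go [-0.07 -0.09 -0.06] F n,l,u [-0.76  0.22  0.51] w 0.0002
```

View pics/w8.png

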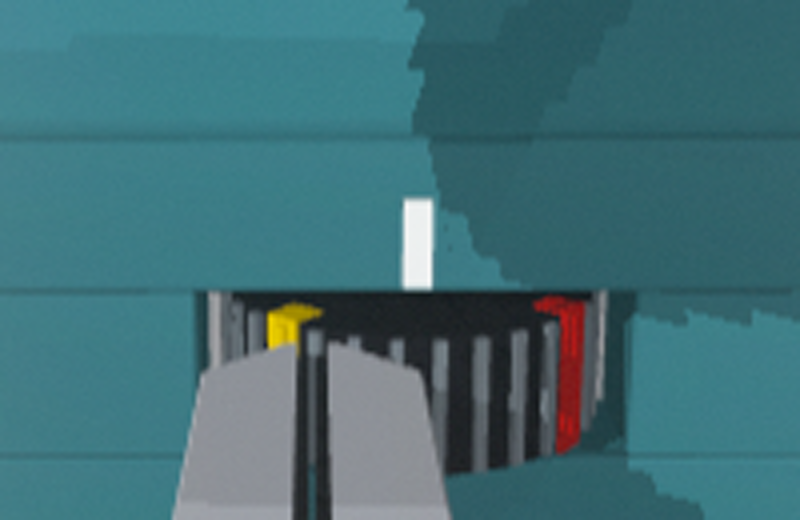

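The pointer (column 418) falls halfway between ribs 4 and 5, so the wheel sits about 6° past click 2; 24 mm of rolling matches that. The remaining roll to click 4 is about 18.4 mm. I'll lower first.

Request:
servo_tool(
  deltas=[
    [[0.1,-0.28,0],[0,0,0],0],
    [[0,0,0],[0,0,0],0],
    [[0.13,0.05,-0.2],[0,0,0],0],
    [[0.11,0.04,-0.16],[0,0,0],0],
    [[0,0,0],[0,0,0],0],
    [[0.07,0.02,-0.1],[0,0,0],0],
    [[0.0,0.0,-0.0],[0,0,0],0],
    [[0,0,0],[0,0,0],0],
    [[0,0,0],[0,0,0],0],
    [[0,0,0],[0,0,0],0],
  ],
)

```text
time: 15.55
position: [0.5314, -0.1051, 0.0495]
tool_rot: [-3.138, -0.61, 0.331]
ft_force: [-3.0, 0.4, 2.7]
gripper_width: 0.0005
```

```bash
python3 look.py w9
```

```text
t 15.55 pos [ 0.5314 -0.1051  0.0495] rel crown mm: n -2.4 left 9.4 up -0.2 rot to go [-0.14 -0.1  -0.12] F n,l,u [ 3.82  1.37 -0.66] w 0.0005
```

View pics/w9.png

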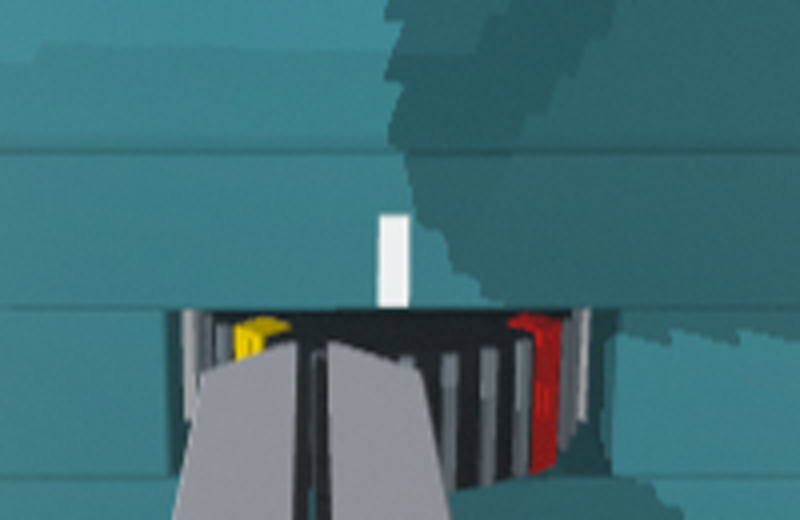

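Ribs are now slightly right of click 2 (rib at 408 against the pointer at 394). I'll roll right most of the way, then check.

Request:
servo_tool(
  deltas=[
    [[0.11,-0.28,-0.02],[0,0,0],0],
    [[0.1,-0.28,0],[0,0,0],0],
    [[0.1,-0.28,0],[0,0,0],0],
    [[0.1,-0.28,0],[0,0,0],0],
    [[0.1,-0.28,0],[0,0,0],0],
    [[0,0,0],[0,0,0],0],
    [[0,0,0],[0,0,0],0],
    [[0,0,0],[0,0,0],0],
    [[0,0,0],[0,0,0],0],
    [[0,0,0],[0,0,0],0],
  ],
)

```text
time: 16.6
position: [0.5378, -0.1234, 0.0498]
tool_rot: [3.138, -0.61, 0.331]
ft_force: [-1.5, -2.2, 1.4]
gripper_width: -0.0001
```

```bash
python3 look.py w10
```

```text
t 16.6 pos [ 0.5378 -0.1234  0.0498] rel crown mm: n -2.2 left -9.9 up 0.0 rot to go [ 0.18 -0.    0.08] F n,l,u [ 2.36 -1.55 -0.98] w -0.0001
```

View pics/w10.png

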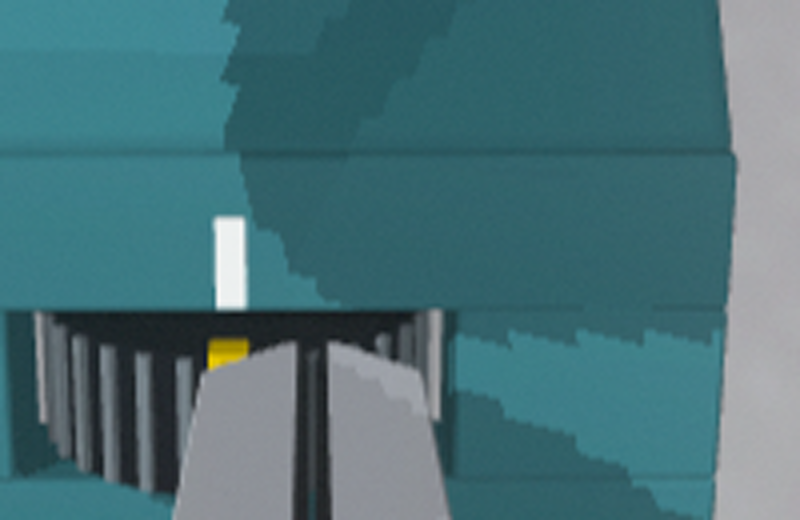

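Yellow at column 228 against the pointer at 231, so it is aligned. I'll lift straight off along the face normal.

Request:
servo_tool(
  deltas=[
    [[-0.22,-0.07,0.33],[0,0,0],0],
    [[-0.27,-0.09,0.41],[0,0,0],0],
    [[-0.54,-0.19,0.82],[0,0,0],0],
    [[-0.54,-0.19,0.82],[0,0,0],0],
    [[-0.54,-0.19,0.82],[0,0,0],0],
    [[-0.54,-0.19,0.82],[0,0,0],0],
    [[-0.3,-0.1,0.4],[0,0,0],0],
    [[0,0,0],[0,0,0],0],
    [[0,0,0],[0,0,0],0],
    [[0,0,0],[0,0,0],0],
  ],
)

```text
time: 17.65
position: [0.505, -0.1308, 0.0954]
tool_rot: [-3.139, -0.61, 0.33]
ft_force: [-0.5, 0.2, -0.1]
gripper_width: 0.0004
```

```bash
python3 look.py w11; python3 - <<'E'
from h import *
from workcell import eyes
p,_=eyes.get_image("top"); cv2.imwrite("pics/top2.png",p)
E
```

```text
t 17.65 pos [ 0.505  -0.1308  0.0954] rel crown mm: n 54.3 left -6.3 up -1.1 rot to go [-0.09 -0.14 -0.07] F n,l,u [ 0.14  0.34 -0.35] w 0.0004
```

View pics/w11.png

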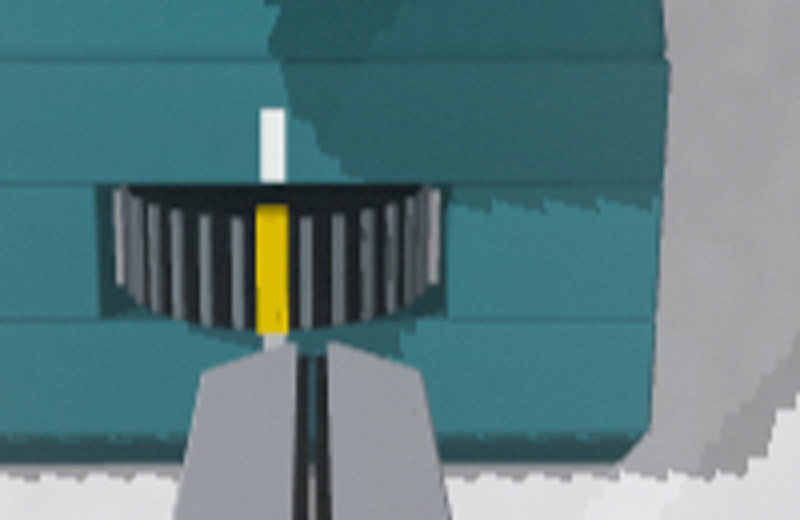

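View pics/top2.png

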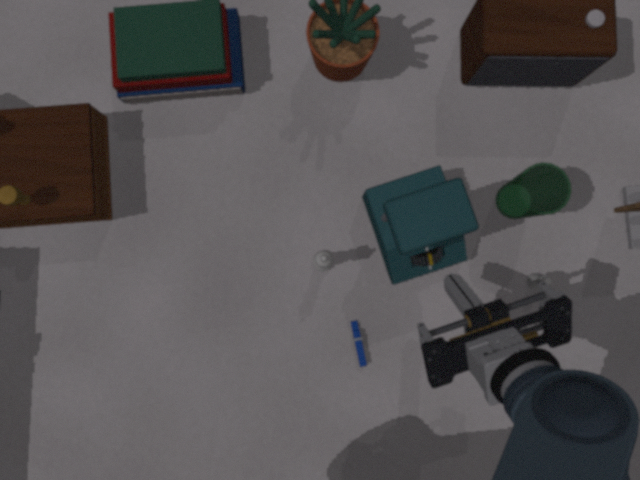

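The wheel rests with yellow at column 272, exactly at the pointers, and the fingers are 54 mm clear. In the top view the king (324,260), peg (359,343), tumbler (530,190) and pawn (537,281) are where they began. Handing in.

```bash
python3 -c "
from workcell import sign_off
print(sign_off())"
```

```text
the job is handed in; nothing more can be done
None
```

The dimmer was rolled left to its off stop, then right to click four, and I handed the job in at about 18 s of the allowed 45 s.

- **Rolling to off:** the wheel started at click 6. I pressed the closed fingertips square to the control face, reading 1–4 N, and rolled left in three strokes. The third stopped about 3 mm short, so I rolled on. With the fingers lifted, the red rib stood at the pointer within about 2 crop pixels.
- **Rolling to click four:** two strokes to the right. The first went about 24 mm instead of 21, and the wheel stayed roughly 6° past click 2 after I let go. I shortened the second stroke to allow for this.
- **Final check:** with the fingers 54 mm clear and the force reading near zero, the yellow rib stood exactly at the pointers. In the top view the king, tumbler and peg were where they started. The pawn was partly hidden by the gripper, but what showed was in its old place.

I did not take a side view at the end.

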